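# Tip two control boxes back onto their bases

## Task

Three small sloped control boxes stand on the bench, and two are not on their bases: one stands on its end and one lies on its side. Push each of these two gently straight over with the fingertips or the outside of the fingers, so that it drops onto its own flat base with the knob up, about where it is now. Never grip or lift them or let them go over onto the knob face, and leave the third box and everything else on the bench where they are.

Things in the scene. Friction and masses are not known exactly. Their poses are not given: they have to be found in the camera images.
- box_on_end: Control box standing on its tall rear end: footprint 48 x 70, 110 tall, about 0.35 kg. Origin: on the bench, centre of the footprint at the start. Own z is up at the start; own x points level out of its flat base, the way it must fall (straight down when it lies right). Own frame: base is plane x = +24; sloping face runs from x = -24 at z = 0 to x = -4 at z = 110; 70 wide along y.
- box_on_side: Control box lying on a long side: footprint 48 x 110, 70 tall, about 0.35 kg. Origin: on the bench, centre of the footprint at the start. Own z is up at the start; own x points level out of its flat base, the way it must fall (straight down when it lies right). Own frame: base is plane x = +24; face runs from x = -4 at y = -55 to x = -24 at y = +55 (tall rear end).
- box_on_end_edge (a point): Middle of the bottom edge that box_on_end must tip over, at the foot of its flat base (own x = +24, y = 0, z = 0): on the bench at start and end. The box falls by itself once leaned about 25 degrees; it then covers 110 mm of bench beyond this edge.
- box_on_side_edge (a point): Middle of the bottom edge that box_on_side must tip over, at the foot of its flat base (own x = +24, y = 0, z = 0): on the bench at start and end. The box falls by itself once leaned about 30 to 35 degrees; it then covers 70 mm of bench beyond this edge.
- box_on_end_knob (a point): Middle of the outer end of box_on_end's knob, near the top of the sloping face, at own x = -22, y = 0, z = 90. The knob spans z 77 to 100 and sticks out level with the foot of the face, so a finger pushing high up meets the knob first; pushing on it is fine. The face is bare from z 25 to 75.
- box_on_side_knob (a point): Middle of the outer end of box_on_side's knob, near the low front end, at own x = -22, y = -35, z = 35. The knob spans y -46 to -22, z 25 to 45, the socket y +32 to +51, z 23 to 47 (5 proud); between y = -20 and +30 the face is bare over its full height, best pushed high up near y = +5.
- box_right: The third control box, already lying right, knob up: leave it. All three are alike: black, 110 long, 70 wide, 48 high at the rear end and 28 at the front when on the flat base; teal panel on the sloping face, black knob (20 across, 14 proud) near the front end, small grey socket near the rear. Origin: centre of its underside; own x points to the rear end, z up.
- plug_pack_a: Bystander: black plug-in power adapter, 42 x 34, 74 tall over its two upright pins. Origin under its centre.
- plug_pack_b: Bystander: a second such black adapter. Origin under its centre.
- jar: Bystander: clear round jar with a grey cap, 48 across, 55 tall. Origin under its centre.
- meter: Bystander: grey hand-held meter lying flat, 76 x 150 x 34, dial 8 higher. Origin under its centre, own y along its length.
- screwdriver: Bystander: screwdriver 170 long lying flat along its own x. Origin near its middle.
Not all that is in view belongs to the job. Leave any green look-alike of the box_on_end alone.

How it is judged:
By the outcome, as a careful person would: the job done as asked, in the order asked, and still so for the second after the job is handed in, with the robot touching nothing.
It also fails if it takes over 45 s, if anything falls off the work surface, if the arm or the gripper's body presses on something with over 40 N, if the wrist force passes 120 N, or if a joint passes its speed limit or range.

## Robot

A 6-joint arm with a two-finger parallel gripper is mounted at the origin on the work surface. World frame = base frame: x ahead of the robot, y to its left, z up, the work surface at z = 0. Lengths are in m, angles in degrees, forces in N, time in s.
With the tool pointing down it reaches from about 0.3 to 0.75 m from the base axis. Payload 8.5 kg.
Tool frame: the origin (TCP) lies between the finger pads; the fingertips stand ahead of it and the grasp point (between the pads) lies 8 mm behind it (env.tcp_to_tips is the z of the fingertips in the tool frame, in m); z points along the fingers, x is the direction in which the jaws open and shut, and the axes are right-handed (so a half turn about z gives the same grasp; the last joint's range is limited). The gripper opens to 85 mm and grips with 20 to 120 N. Pads are 22 mm wide; open, the fingers measure 114 mm over their backs; the gripper's body (76 mm by 85 mm) begins 54 mm behind the grasp point. The pads swing forward as they close: fully open they stand 13 mm farther back than shut.
Start: joints at [-79.315, 21.807, 74.336, -0, 83.858, -12.336], TCP at [0.215, -0.506, 0.209] pointing down, gripper open.
Joint ranges: [-178.18, 178.18], [-50.72, 133.34], [12.68, 142.11], [-81.47, 261.47], [9.98, 163.14], [-165.26, 165.26]. Speed limits (degrees/s): [136.94, 136.94, 180, 180, 180, 180].

## Interface

Orientations are given as a 3x3 rotation matrix whose columns are the frame's x, y, z axes.
In Python, from rig import observe, viewer, env gives the robot as it stands.
- The arm moves only by the tool jog_arm, never from a script. Its arguments are lists of equal length, an entry for each row: "dr": the turn, a rotation vector about the tool's x, y, z in rad, a list of three; "slide": the shift along the tool's x, y, z in m, a list of three; "gripper": the opening, from -1 (shut) to 1 (fully open), so that 0 is half open. In form: {"dr": [[rx, ry, rz], ...], "slide": [[dx, dy, dz], ...], "gripper": [gripper, ...]}. A call has exactly 10 rows; each row shifts and turns the commanded pose from where the row before left it, along the tool's axes as they then stand; what a row does not reach is not made up. A row lasts 1/10 s, in which the tool goes at most 50 mm and 8.59 degrees, less where a joint would pass 70% of its speed; a pose out of reach is approached as far as the arm can. A call is refused whole if a number of a shift passes 0.05 or a number of a turn 0.15, either way. A call with a gripper value outside its range is refused whole. The fingers move at their own pace and stop on an object; "force" is the grip in N (left out, the last holds). Time passes only in rows, so rows that do not move let the fingers close, or fill a call up. It gives the time, the measured TCP pose, the force and the opening at its end, in the units of the state.
- observe(): the state, without advancing time (a new reading comes with each control period).
- viewer.get_image(name): name is "scene" or "top" or "wrist"; returns a dict with "pixels" (400x640x3 uint8, blue, green, red), "camera_matrix" (3x3 intrinsics, pixels), "R" (3x3) and "t" (3): a world point X has camera coordinates R X + t. Camera axes: x right, y down, z forward; pixel columns grow to the right and rows downward; lengths in m; the calibration is good to about 2 mm. The wrist camera is an equidistant fisheye: a pixel r from the principal point sees the ray r / f radians off the axis. A picture is of the moment at which its call begins. There is no depth.
- env.close_job(): hands the job in, once; it reports no verdict.
The state is a dict: "time_s": time; "q": joint angles; "qvel": joint speeds; "joint_efforts": joint torques, N m; "position": TCP position; "tool_rot": TCP orientation; "ft_force": force on the tool from outside, world axes, zero at the start; "wrist_torque": the same for the moment, N m; "grip_width": finger opening in m.
Only numpy, scipy, OpenCV 4.12 (cv2) and the standard library are available. Lean on these libraries where they do the work, as an engineer would, in place of code of your own. Each camera call takes 0.05 s, during which the arm holds its last target.

## Working session

There is one attempt and no reset: what is moved stays moved. The work goes in short steps, Python scripts to look and compute and a tool call to move; the robot and the scene stay as the last step left them, time stands still between calls to the robot, and variables do not carry over. Pictures are saved under pics/ and viewed, and the job is handed in when it is done.

Besides the shell and the picture viewer there is one more tool, called after ">>>" by a JSON object that holds its "method" and its "body". jog_arm: Moves the arm, as the interface text tells. Its arguments: {"type":"object","properties":{"dr":{"type":"array","items":{"type":"array","items":{"type":"number"}}},"slide":{"type":"array","items":{"type":"array","items":{"type":"number"}}},"gripper":{"type":"array","items":{"type":"number"}},"force":{"type":"number"}},"required":["dr","slide","gripper"]}

```bash
mkdir -p pics; ls; python3 - <<'E'
from rig import observe, viewer, env
import cv2,pickle
d={}
for n in("scene","top","wrist"):
    im=viewer.get_image(n); d[n]=im; cv2.imwrite(f"pics/{n}0.png",im["pixels"])
    print(n,im["camera_matrix"].round(1).tolist(),im["R"].round(3).tolist(),im["t"].round(3).tolist())
pickle.dump(d,open("im0.pkl","wb"))
s=observe();print(s["time_s"],s["position"],s["tool_rot"],s["grip_width"],env.tcp_to_tips)
E
```

```text
pics
scene [[462.7, 0.0, 320.9], [0.0, 462.7, 198.4], [0.0, 0.0, 1.0]] [[0.548, 0.836, 0.005], [0.731, -0.476, -0.488], [-0.406, 0.272, -0.873]] [-0.359, -0.344, 1.301]
top [[513.0, 0.0, 311.6], [0.0, 513.0, 197.0], [0.0, 0.0, 1.0]] [[-0.0, -1.0, 0.004], [-0.98, -0.001, -0.199], [0.199, -0.004, -0.98]] [0.085, 0.585, 1.396]
wrist [[309.7, 0.0, 323.3], [0.0, 309.7, 196.2], [0.0, 0.0, 1.0]] [[0.391, -0.92, -0.001], [-0.885, -0.376, 0.273], [-0.252, -0.106, -0.962]] [-0.549, -0.036, 0.381]
0.15 [ 0.21505449 -0.50597619  0.20879148] [[ 3.91081047e-01 -9.20356224e-01 -1.88713976e-04]
 [-9.20355721e-01 -3.91081036e-01  9.85113342e-04]
 [-9.80457653e-04 -2.11575170e-04 -9.99999497e-01]] 0.08532120094701033 0.011
```

View pics/scene0.png

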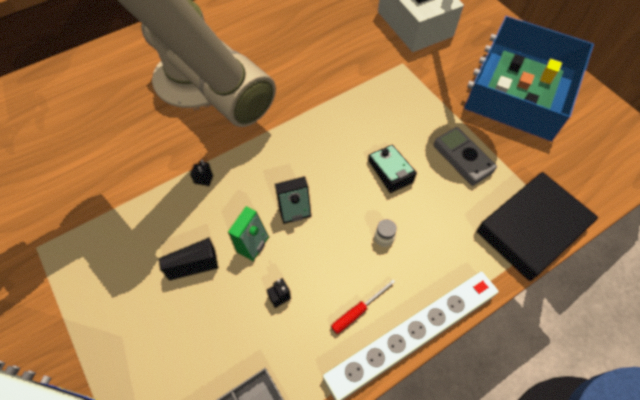

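View pics/top0.png

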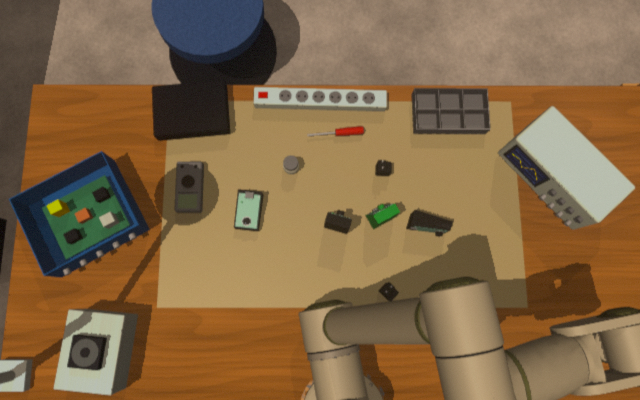

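View pics/wrist0.png

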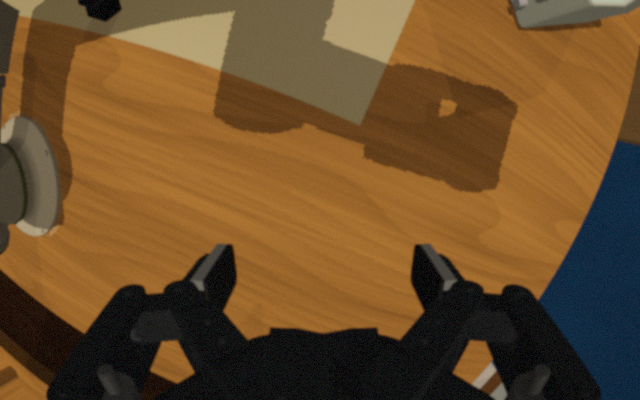

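```bash
python3 - <<'E'
import cv2,pickle,numpy as np
d=pickle.load(open("im0.pkl","rb"))
for n in d: print(n,(-d[n]["R"].T@d[n]["t"]).round(3))
t=d["top"]["pixels"][150:310,310:470]; s=d["scene"]["pixels"][160:320,150:330]
def g(a): return (255*(a/255.)**0.5).astype(np.uint8)
cv2.imwrite("pics/tz.png",g(cv2.resize(t,(640,640),interpolation=2))[:600])
cv2.imwrite("pics/sz.png",g(cv2.resize(s,(675,600),interpolation=2)))
E
```

```text
scene [ 0.977 -0.217  0.969]
top [0.295 0.091 1.484]
wrist [ 0.279 -0.479  0.376]
```

View pics/tz.png

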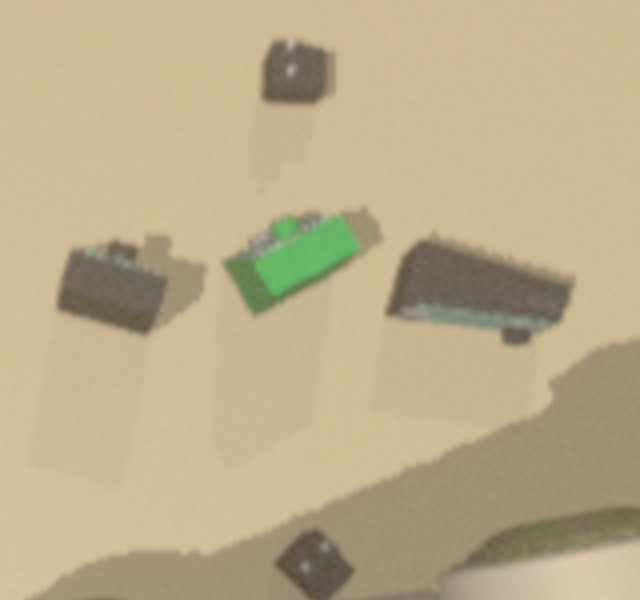

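View pics/sz.png

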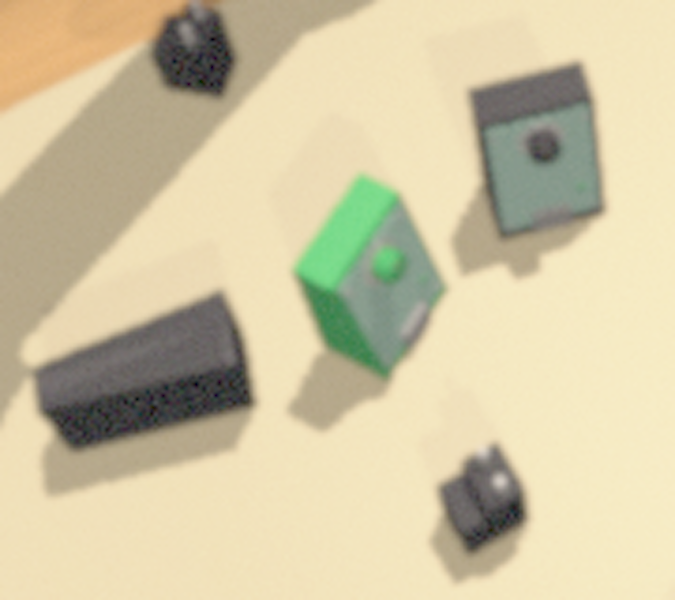

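```bash
cat > h.py <<'E'
import numpy as np,pickle
def ray(im,uv,z):
    K,R,t=im["camera_matrix"],im["R"],im["t"];C=-R.T@t
    d=R.T@np.linalg.inv(K)@np.array([uv[0],uv[1],1.])
    return C+d*(z-C[2])/d[2]
def proj(im,X):
    p=im["camera_matrix"]@(im["R"]@np.array(X)+im["t"]);return p[:2]/p[2]
E
python3 - <<'E'
from h import *
d=pickle.load(open("im0.pkl","rb"));S=d["scene"];T=d["top"]
sc=lambda u,v:(150+u/3.75-.4,160+v/3.75-.4)
tp=lambda u,v:(310+u/4-.4,150+v/4-.4)
print("end top (z=.11) scene");
for p in[(470,92),(582,63),(592,100),(485,127)]:print(ray(S,sc(*p),.11).round(4))
print("end face foot z=0")
for p in[(505,237),(604,210)]:print(ray(S,sc(*p),0).round(4))
print("end top cam top z.11: far edge; and base foot z=0")
for p in[(75,250),(165,275)]:print(ray(T,tp(*p),.11).round(4))
for p in[(58,308),(148,333)]:print(ray(T,tp(*p),0).round(4), ray(T,tp(*p),0.11).round(4))
print("side scene: base foot z=0")
for p in[(77,448),(253,403)]:print(ray(S,sc(*p),0).round(4))
print("top z=.07 scene")
for p in[(38,370),(222,293)]:print(ray(S,sc(*p),.07).round(4))
for p in[(48,410),(240,368)]:print(ray(S,sc(*p),.07).round(4))
print("top cam z=.07")
for p in[(425,238),(573,275),(555,325),(412,305)]:print(ray(T,tp(*p),.07).round(4))
print("plugs")
for p in[(298,55),(315,560)]:print(ray(T,tp(*p),.05).round(4))
print("green top z=.11")
for p in[(225,262),(342,215),(360,245),(262,295)]:print(ray(T,tp(*p),.11).round(4))
E
```

```text
end top (z=.11) scene
[ 0.4935 -0.0132  0.11  ]
[0.5121 0.0515 0.11  ]
[0.5364 0.0429 0.11  ]
[ 0.5183 -0.0179  0.11  ]
end face foot z=0
[ 0.5342 -0.0223  0.    ]
[0.5519 0.0394 0.    ]
end top cam top z.11: far edge; and base foot z=0
[0.5326 0.0402 0.11  ]
[ 0.5154 -0.0207  0.11  ]
[0.5087 0.0488 0.    ] [0.4928 0.052  0.11  ]
[ 0.4903 -0.0166  0.    ] [ 0.4759 -0.0086  0.11  ]
side scene: base foot z=0
[ 0.5155 -0.3015  0.    ]
[ 0.5465 -0.2031  0.    ]
top z=.07 scene
[ 0.4955 -0.2947  0.07  ]
[ 0.509  -0.1887  0.07  ]
[ 0.5202 -0.2996  0.07  ]
[ 0.5553 -0.2008  0.07  ]
top cam z=.07
[ 0.5482 -0.2066  0.07  ]
[ 0.522  -0.3089  0.07  ]
[ 0.4868 -0.2945  0.07  ]
[ 0.5008 -0.1956  0.07  ]
plugs
[ 0.6861 -0.1243  0.05  ]
[ 0.3266 -0.1258  0.05  ]
green top z=.11
[ 0.5244 -0.0616  0.11  ]
[ 0.5569 -0.1421  0.11  ]
[ 0.5361 -0.1537  0.11  ]
[ 0.5018 -0.0861  0.11  ]
```

>>> {"method": "jog_arm", "body": {"dr": [[0,0,0.1325],[0,0,0.1325],[0,0,0.1325],[0,0,0.1325],[0,0,0.1325],[0,0,0],[0,0,0],[0,0,0],[0,0,0],[0,0,0]], "slide": [[0,0,-0.01],[0,0,-0.01],[0,0,-0.01],[0,0,-0.01],[0,0,-0.01],[-0.02,-0.008,0],[-0.04,-0.016,0],[-0.04,-0.016,0],[-0.04,-0.016,0],[-0.04,-0.016,0]], "gripper": [-0.2,-0.2,-0.2,-0.2,-0.2,-0.2,-0.2,-0.2,-0.2,-0.2], "force": 20}}

```text
time_s: 1.15
position: [0.3317, -0.3493, 0.2591]
tool_rot: [[-0.258, -0.966, -0.0], [-0.966, 0.258, 0.0], [-0.0, 0.0, -1.0]]
ft_force: [0.5, -0.6, 0.6]
grip_width: 0.0343
```

>>> {"method": "jog_arm", "body": {"dr": [[0,0,0],[0,0,0],[0,0,0],[0,0,0],[0,0,0],[0,0,0],[0,0,0],[0,0,0],[0,0,0],[0,0,0]], "slide": [[-0.04,-0.016,0],[-0.04,-0.016,0],[-0.04,-0.016,0],[-0.04,-0.016,0],[-0.04,-0.016,0],[-0.04,-0.016,0],[-0.04,-0.016,0],[-0.04,-0.016,0],[-0.04,-0.016,0],[-0.02,-0.008,0]], "gripper": [-0.2,-0.2,-0.2,-0.2,-0.2,-0.2,-0.2,-0.2,-0.2,-0.2]}}

```text
time_s: 2.15
position: [0.577, -0.02, 0.2586]
tool_rot: [[-0.255, -0.967, -0.001], [-0.967, 0.255, 0.001], [-0.0, 0.001, -1.0]]
ft_force: [-0.5, -0.7, -0.6]
grip_width: 0.0343
```

```bash
python3 - <<'E'
from rig import observe, viewer, env
import cv2
for n in("scene","wrist"):
    im=viewer.get_image(n); cv2.imwrite(f"pics/{n}1.png",im["pixels"])
s=observe();print(s["time_s"],s["position"],s["tool_rot"].round(3),s["grip_width"],env.tcp_to_tips,s["q"])
E
```

```text
2.25 [ 0.5767048  -0.02059326  0.25839872] [[-0.254 -0.967 -0.001]
 [-0.967  0.254  0.001]
 [-0.     0.001 -1.   ]] 0.03387688739066508 0.011 [-1.38045128e+01  2.30190406e+01  6.42929177e+01  2.23750631e-02
  9.27515173e+01  9.09363718e+01]
```

View pics/wrist1.png

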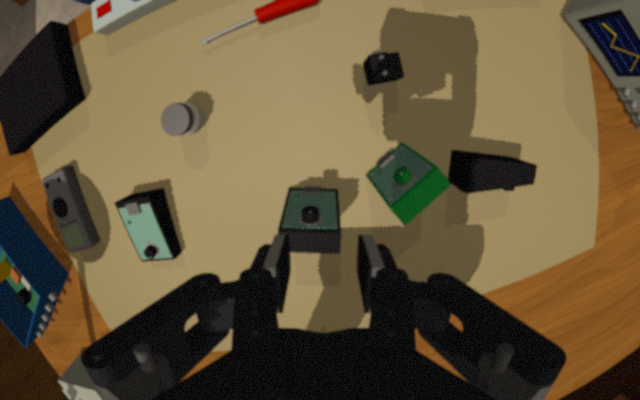

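View pics/scene1.png

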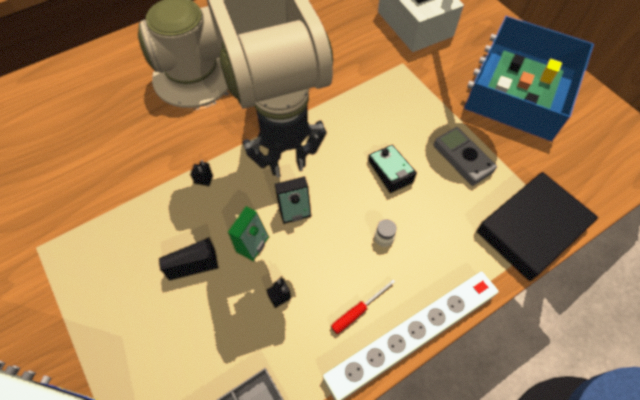

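```bash
python3 - <<'E'
from h import *
from rig import observe, viewer
im=viewer.get_image("wrist");S=viewer.get_image("scene")
s=observe()
print(proj(S,s["position"]),proj(S,[.5,.0175,.11]))
def fr(im,uv,z):
    K,R,t=im["camera_matrix"],im["R"],im["t"];C=-R.T@t
    p=np.array([(uv[0]-K[0,2])/K[0,0],(uv[1]-K[1,2])/K[1,1]]);th=np.hypot(*p)
    d=R.T@np.array([*(p/th*np.sin(th)),np.cos(th)]);return (C+d*(z-C[2])/d[2]).round(4)
print(-im["R"].T@im["t"])
print("top .11");[print(fr(im,p,.11)) for p in[(281,235),(340,236),(340,251),(281,249)]]
print("foot face");[print(fr(im,p,0)) for p in[(291,188),(337,189)]]
print("side base foot 0, top");[print(fr(im,p,0)) for p in[(453,152),(536,165)]];
import cv2
cv2.imwrite("pics/wz.png",cv2.resize(im["pixels"][130:270,260:400],(560,560),interpolation=2))
E
```

```text
[286.69175064 176.88328377] [288.63393627 179.6830779 ]
[ 0.64359354 -0.03826012  0.42552614]
top .11
[0.5252 0.0414 0.11  ]
[ 0.5076 -0.0217  0.11  ]
[ 0.4896 -0.0173  0.11  ]
[0.5087 0.0467 0.11  ]
foot face
[0.5497 0.0339 0.    ]
[ 0.5316 -0.029   0.    ]
side base foot 0, top
[ 0.543  -0.2086  0.    ]
[ 0.4885 -0.3619  0.    ]
```

View pics/wz.png

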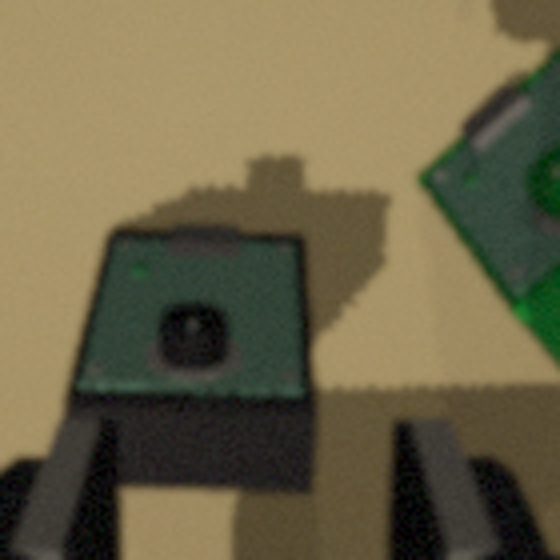

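>>> {"method": "jog_arm", "body": {"dr": [[0,0,0],[0,0,0],[0,0,0],[0,0,0],[0,0,0],[0,0,0],[0,0,0],[0,0,0],[0,0,0],[0,0,0]], "slide": [[-0.0165,-0.0095,0],[0,0,0.04],[0,0,0.04],[0,0,0.04],[0,0,0.04],[0,0,0],[0,0.007,0],[0,0.007,0],[0,0.007,0],[0,0.007,0]], "gripper": [-0.2,-0.2,-0.2,-0.2,-0.2,-0.2,-0.2,-0.2,-0.2,-0.2]}}

```text
time_s: 3.35
position: [0.562, -0.0021, 0.1007]
tool_rot: [[-0.258, -0.966, 0.002], [-0.966, 0.258, -0.001], [-0.0, -0.002, -1.0]]
ft_force: [0.3, -0.2, -0.0]
grip_width: 0.034
```

```bash
python3 - <<'E'
from rig import observe, viewer, env
import cv2
im=viewer.get_image("scene"); cv2.imwrite("pics/s2.png",cv2.resize(im["pixels"][100:260,200:360],(600,600)))
im=viewer.get_image("wrist"); cv2.imwrite("pics/w2.png",im["pixels"])
s=observe();print(s["time_s"],s["position"],s["ft_force"])
E
```

```text
3.45 [ 0.5615336  -0.00182802  0.10014266] [ 0.54814051  0.14935268 -1.54958779]
```

View pics/w2.png

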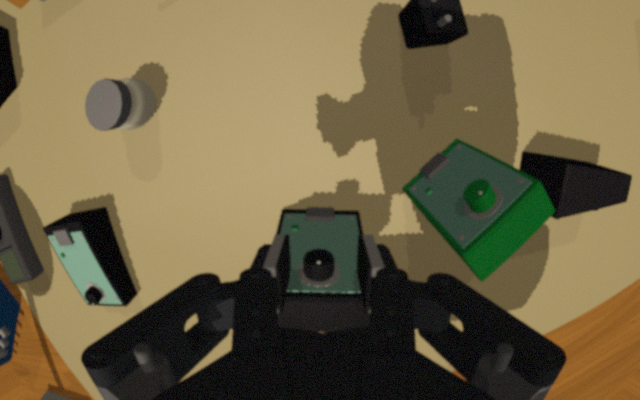

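View pics/s2.png

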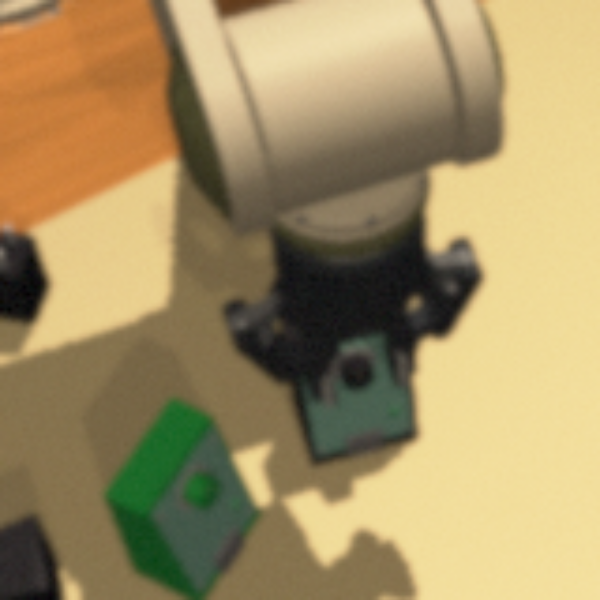

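>>> {"method": "jog_arm", "body": {"dr": [[0,0,0],[0,0,0],[0,0,0],[0,0,0],[0,0,0],[0,0,0],[0,0,0],[0,0,0],[0,0,0],[0,0,0]], "slide": [[0,0.004,0],[0,0.004,0],[0,0.004,0],[0,0.003,0],[0,0.003,0],[0,0.003,0],[0,0.003,0],[0,0.003,0],[0,0.003,0],[0,0.003,0]], "gripper": [-0.2,-0.2,-0.2,-0.2,-0.2,-0.2,-0.2,-0.2,-0.2,-0.2]}}

```text
time_s: 4.45
position: [0.5301, 0.0064, 0.0992]
tool_rot: [[-0.258, -0.966, 0.0], [-0.966, 0.258, 0.0], [-0.0, -0.0, -1.0]]
ft_force: [-0.6, -0.5, 0.6]
grip_width: 0.0341
```

```bash
python3 - <<'E'
from rig import observe, viewer, env
import cv2
im=viewer.get_image("scene"); a=cv2.resize(im["pixels"][100:260,200:360],(400,400))
im=viewer.get_image("wrist"); b=cv2.resize(im["pixels"][100:350,200:450],(400,400))
cv2.imwrite("pics/c3.png",cv2.hconcat([a,b]))
s=observe();print(s["time_s"],s["position"],s["ft_force"])
E
```

```text
4.55 [0.53000908 0.00648013 0.09926563] [ 0.81867294 -0.50059823  0.38897668]
```

View pics/c3.png

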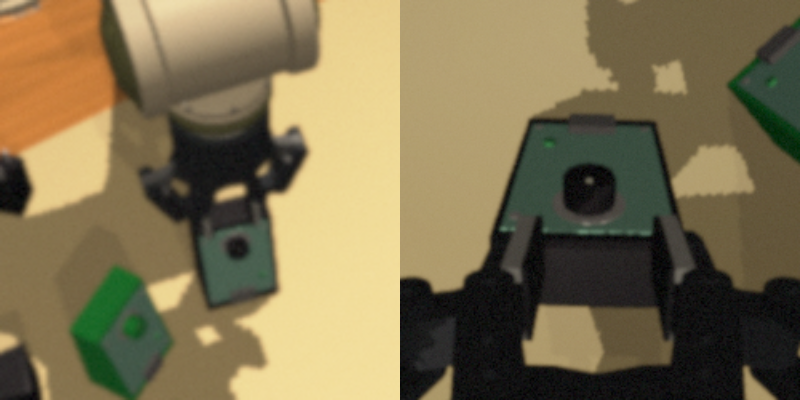

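>>> {"method": "jog_arm", "body": {"dr": [[0,0,0],[0,0,0],[0,0,0],[0,0,0],[0,0,0],[0,0,0],[0,0,0],[0,0,0],[0,0,0],[0,0,0]], "slide": [[0,0.003,0],[0,0.003,0],[0,0.003,0],[0,0.003,0],[0,0.003,0],[0,0,0],[0,0,0],[0,0,0],[0,0,0],[0,0,0]], "gripper": [-0.2,-0.2,-0.2,-0.2,-0.2,-0.2,-0.2,-0.2,-0.2,-0.2]}}

```text
time_s: 5.55
position: [0.5159, 0.0102, 0.0992]
tool_rot: [[-0.258, -0.966, 0.0], [-0.966, 0.258, 0.0], [-0.0, -0.0, -1.0]]
ft_force: [-0.0, 0.8, 0.4]
grip_width: 0.0341
```

```bash
python3 - <<'E'
from rig import observe, viewer, env
import cv2
im=viewer.get_image("scene"); a=cv2.resize(im["pixels"][100:260,200:360],(400,400))
im=viewer.get_image("wrist"); b=cv2.resize(im["pixels"][100:350,200:450],(400,400))
cv2.imwrite("pics/c4.png",cv2.hconcat([a,b]))
s=observe();print(s["time_s"],s["position"],s["ft_force"])
E
```

```text
5.65 [0.51589067 0.01022499 0.09919935] [ 0.2950811  -0.03342539  0.73486343]
```

View pics/c4.png

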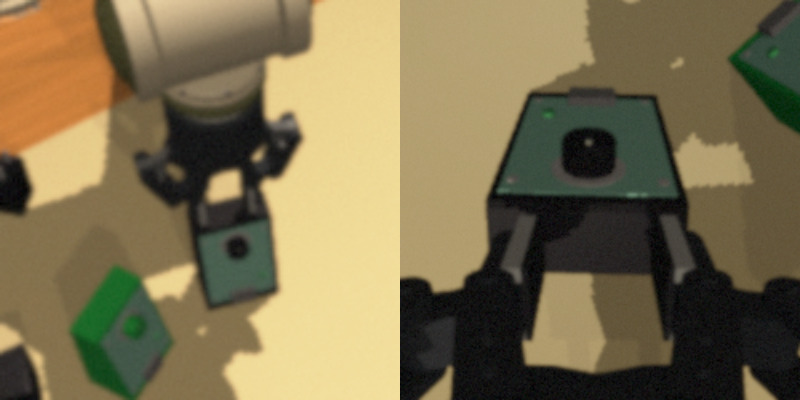

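```bash
python3 - <<'E'
from rig import viewer
import cv2,pickle
d=pickle.load(open("im0.pkl","rb"))
im=viewer.get_image("scene");c=lambda p:cv2.resize(p[160:240,260:340],(400,400),interpolation=2)
cv2.imwrite("pics/c5.png",cv2.hconcat([c(d["scene"]["pixels"]),c(im["pixels"])]))
im=viewer.get_image("top");c=lambda p:cv2.resize(p[180:260,300:380],(400,400),interpolation=2)
cv2.imwrite("pics/c6.png",cv2.hconcat([c(d["top"]["pixels"]),c(im["pixels"])]))
E
```

```text
(no output)
```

View pics/c5.png

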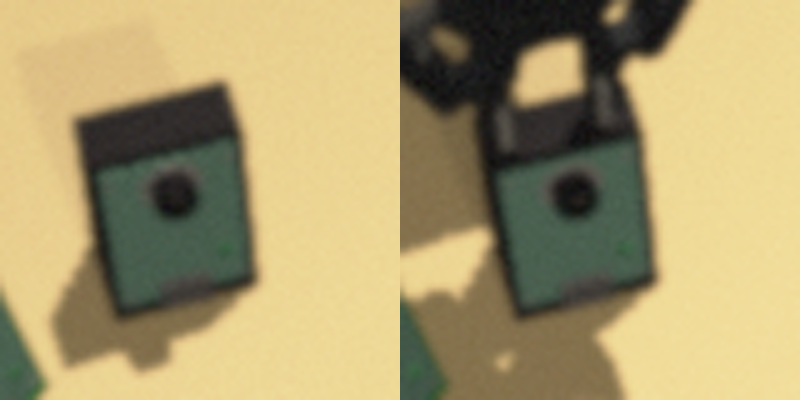

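View pics/c6.png

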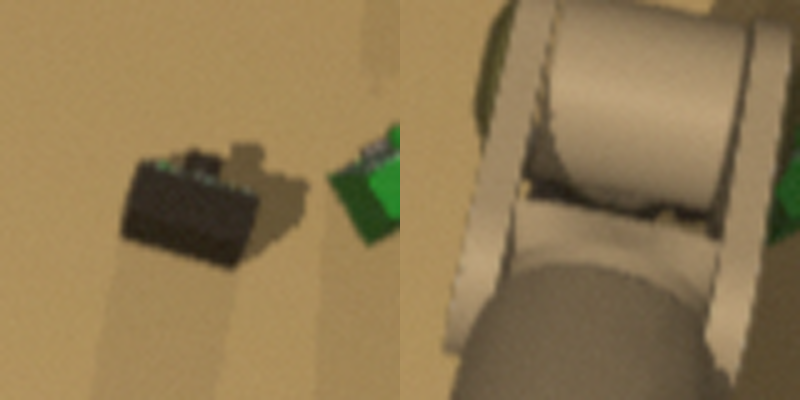

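```bash
python3 - <<'E'
from h import *
S=pickle.load(open("im0.pkl","rb"))["scene"]
for uv in [(281,190),(301.5,185)]:
  for z in (.09,.1,.11,.12,.13): print(uv,z,ray(S,uv,z).round(3))
for a in(-.024,.024):
  for z in (.088,.11,.12):print(a,z,proj(S,[.516-.258*a,.010-.966*a,z]).round(1))
E
```

```text
(281, 190) 0.09 [ 0.502 -0.005  0.09 ]
(281, 190) 0.1 [ 0.508 -0.007  0.1  ]
(281, 190) 0.11 [ 0.513 -0.01   0.11 ]
(281, 190) 0.12 [ 0.519 -0.012  0.12 ]
(281, 190) 0.13 [ 0.524 -0.015  0.13 ]
(301.5, 185) 0.09 [0.516 0.04  0.09 ]
(301.5, 185) 0.1 [0.521 0.037 0.1  ]
(301.5, 185) 0.11 [0.527 0.034 0.11 ]
(301.5, 185) 0.12 [0.532 0.031 0.12 ]
(301.5, 185) 0.13 [0.537 0.028 0.13 ]
-0.024 0.088 [300.5 188.8]
-0.024 0.11 [300.1 183.6]
-0.024 0.12 [300.  181.2]
0.024 0.088 [279.5 194.6]
0.024 0.11 [278.8 189.6]
0.024 0.12 [278.5 187.2]
```

>>> {"method": "jog_arm", "body": {"dr": [[0,0,0],[0,0,0],[0,0,0],[0,0,0],[0,0,0],[0,0,0],[0,0,0],[0,0,0],[0,0,0],[0,0,0]], "slide": [[0,0,-0.004],[0,-0.015,0],[0,-0.02,0],[0,-0.02,0],[0,-0.015,0],[0,0,0.015],[0,0,0.015],[0,0,0],[0,0,0],[0,0,0]], "gripper": [-0.2,-0.2,-0.2,-0.2,-0.2,-0.2,-0.2,-0.2,-0.2,-0.2]}}

```text
time_s: 6.75
position: [0.5839, -0.0079, 0.0742]
tool_rot: [[-0.258, -0.966, 0.002], [-0.966, 0.258, -0.0], [-0.0, -0.002, -1.0]]
ft_force: [0.6, -0.1, 1.1]
grip_width: 0.0343
```

```bash
python3 - <<'E'
from rig import observe, viewer, env
from h import *
import cv2
im=viewer.get_image("scene"); a=cv2.resize(im["pixels"][160:240,260:340],(400,400),interpolation=2)
s=observe();print(s["time_s"],s["position"],s["ft_force"])
p=s["position"]
for k in(-.024,.024):
  for z in (.06,.073,.085,.1):print(k,z,proj(im,[p[0]-.258*k-.0*.966,p[1]-.966*k,z]).round(1))
cv2.imwrite("pics/c7.png",a)
E
```

```text
6.8 [ 0.58389955 -0.00783922  0.07417192] [-0.58723168 -1.07433348 -0.25360944]
-0.024 0.06 [310.4 221.5]
-0.024 0.073 [310.3 218.8]
-0.024 0.085 [310.3 216.3]
-0.024 0.1 [310.2 213.1]
0.024 0.06 [289.4 227.6]
0.024 0.073 [289.1 225. ]
0.024 0.085 [288.8 222.6]
0.024 0.1 [288.4 219.4]
```

View pics/c7.png

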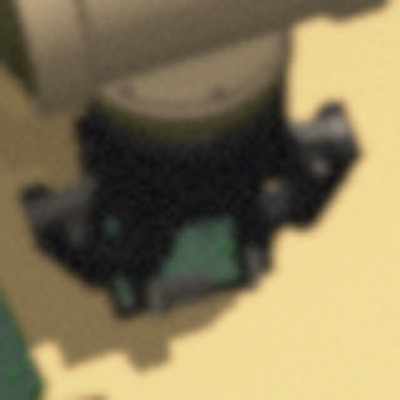

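>>> {"method": "jog_arm", "body": {"dr": [[0,0,0],[0,0,0],[0,0,0],[0,0,0],[0,0,0],[0,0,0],[0,0,0],[0,0,0],[0,0,0],[0,0,0]], "slide": [[0,0.008,0],[0,0.01,0],[0,0.01,0],[0,0.004,0],[0,0.004,0],[0,0.004,0],[0,0.004,0],[0,0.004,0],[0,0.004,0],[0,0.004,0]], "gripper": [-0.2,-0.2,-0.2,-0.2,-0.2,-0.2,-0.2,-0.2,-0.2,-0.2]}}

```text
time_s: 7.8
position: [0.5294, 0.0067, 0.0734]
tool_rot: [[-0.258, -0.966, 0.001], [-0.966, 0.258, -0.0], [-0.0, -0.001, -1.0]]
ft_force: [0.9, -1.0, 0.7]
grip_width: 0.0344
```

```bash
python3 - <<'E'
from rig import observe, viewer, env
from h import *
import cv2
im=viewer.get_image("scene"); a=cv2.resize(im["pixels"][160:240,260:340],(400,400),interpolation=2)
im=viewer.get_image("wrist"); b=cv2.resize(im["pixels"][100:350,200:450],(400,400))
s=observe();print(s["time_s"],s["position"],s["ft_force"])
cv2.imwrite("pics/c8.png",cv2.hconcat([a,b]))
E
```

```text
7.9 [0.52894831 0.00676638 0.07326544] [-0.15646298 -0.39354253 -0.08373839]
```

View pics/c8.png

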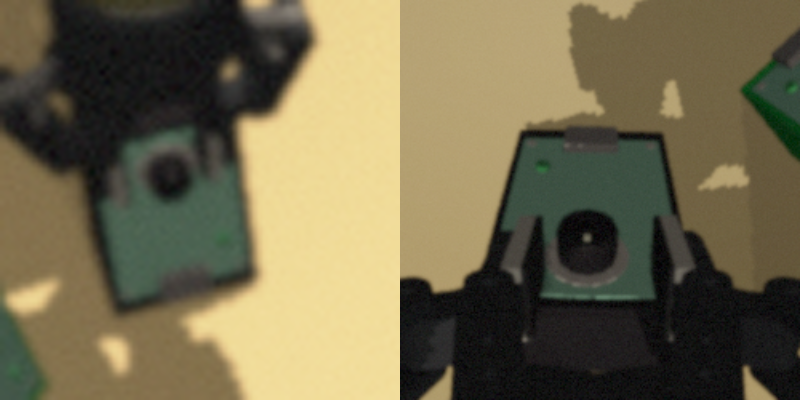

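>>> {"method": "jog_arm", "body": {"dr": [[0,0,0],[0,0,0],[0,0,0],[0,0,0],[0,0,0],[0,0,0],[0,0,0],[0,0,0],[0,0,0],[0,0,0]], "slide": [[0,0.004,0],[0,0.004,0],[0,0.004,0],[0,0.004,0],[0,0.003,0],[0,0.003,0],[0,0,0],[0,0,0],[0,0,0],[0,0,0]], "gripper": [-0.2,-0.2,-0.2,-0.2,-0.2,-0.2,-0.2,-0.2,-0.2,-0.2]}}

```text
time_s: 8.9
position: [0.5082, 0.0122, 0.0732]
tool_rot: [[-0.258, -0.966, 0.0], [-0.966, 0.258, -0.0], [0.0, -0.0, -1.0]]
ft_force: [0.6, 0.3, -1.0]
grip_width: 0.0344
```

```bash
python3 - <<'E'
from rig import observe, viewer, env
from h import *
import cv2
im=viewer.get_image("scene"); a=cv2.resize(im["pixels"][160:240,260:340],(400,400),interpolation=2)
im=viewer.get_image("wrist"); b=cv2.resize(im["pixels"][100:350,200:450],(400,400))
s=observe();print(s["time_s"],s["position"],s["ft_force"])
cv2.imwrite("pics/c9.png",cv2.hconcat([a,b]))
E
```

```text
9.0 [0.50820013 0.01225431 0.07317442] [ 0.13183543 -0.08616208  0.37758945]
```

View pics/c9.png

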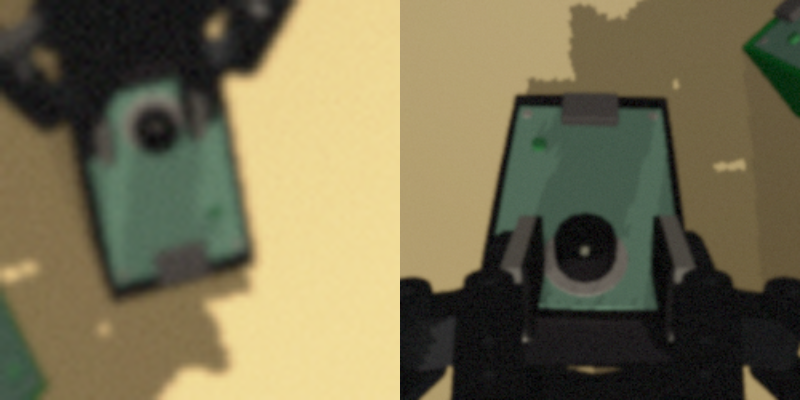

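>>> {"method": "jog_arm", "body": {"dr": [[0,0,0],[0,0,0],[0,0,0],[0,0,0],[0,0,0],[0,0,0],[0,0,0],[0,0,0],[0,0,0],[0,0,0]], "slide": [[0,0.003,0],[0,0.003,0],[0,0.002,0],[0,0.002,0],[0,0.002,0],[0,0.002,0],[0,0.002,0],[0,0,0],[0,0,0],[0,0,0]], "gripper": [-0.2,-0.2,-0.2,-0.2,-0.2,-0.2,-0.2,-0.2,-0.2,-0.2]}}

```text
time_s: 10.0
position: [0.4928, 0.0164, 0.0732]
tool_rot: [[-0.258, -0.966, 0.0], [-0.966, 0.258, -0.0], [0.0, -0.0, -1.0]]
ft_force: [0.2, 0.8, 0.2]
grip_width: 0.0339
```

```bash
python3 - <<'E'
from rig import observe, viewer, env
from h import *
import cv2
im=viewer.get_image("scene"); a=cv2.resize(im["pixels"][140:240,250:350],(400,400),interpolation=2)
im=viewer.get_image("wrist"); b=cv2.resize(im["pixels"][100:350,200:450],(400,400))
s=observe();print(s["time_s"],s["position"],s["ft_force"])
cv2.imwrite("pics/c10.png",cv2.hconcat([a,b]))
E
```

```text
10.1 [0.49273654 0.01640132 0.07322061] [-0.17653692 -0.47118454  0.65205426]
```

View pics/c10.png

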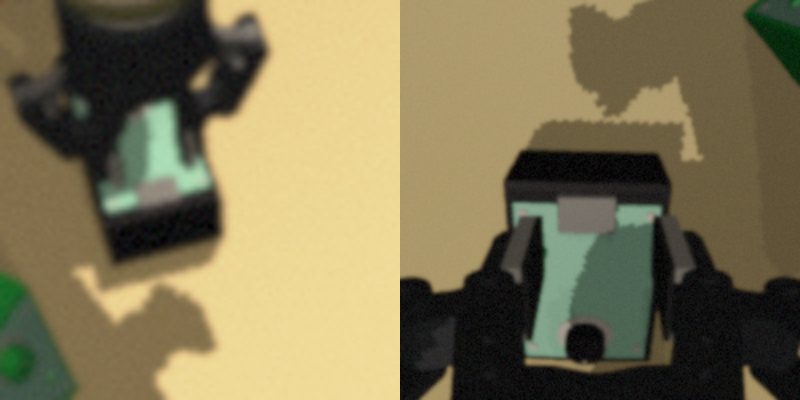

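>>> {"method": "jog_arm", "body": {"dr": [[0,0,0],[0,0,0],[0,0,0],[0,0,0],[0,0,0],[0,0,0],[0,0,0],[0,0,0],[0,0,0],[0,0,0.03]], "slide": [[0,0,-0.02],[0,0,-0.04],[0,0,-0.04],[0,0,-0.03],[0.04,-0.002,0],[0.04,-0.002,0],[0.04,-0.002,0],[0.04,-0.002,0],[0.04,-0.002,0],[0.04,-0.001,0]], "gripper": [-0.2,-0.2,-0.2,-0.2,-0.76,-0.76,-0.76,-0.76,-0.76,-0.76]}}

```text
time_s: 11.1
position: [0.4409, -0.2199, 0.2032]
tool_rot: [[-0.287, -0.958, 0.0], [-0.958, 0.287, -0.0], [0.0, -0.0, -1.0]]
ft_force: [0.7, -0.4, -1.1]
grip_width: 0.0106
```

```bash
python3 - <<'E'
from rig import observe, viewer, env
from h import *
import cv2
im=viewer.get_image("scene"); cv2.imwrite("pics/s11.png",im["pixels"])
im=viewer.get_image("wrist"); cv2.imwrite("pics/w11.png",im["pixels"])
pickle.dump(im,open("w11.pkl","wb"))
s=observe();print(s["time_s"],s["position"],s["ft_force"],s["grip_width"])
E
```

```text
11.2 [ 0.44058168 -0.22214426  0.20296897] [ 0.74765482  0.87709333 -0.9675318 ] 0.010559349790152597
```

View pics/s11.png

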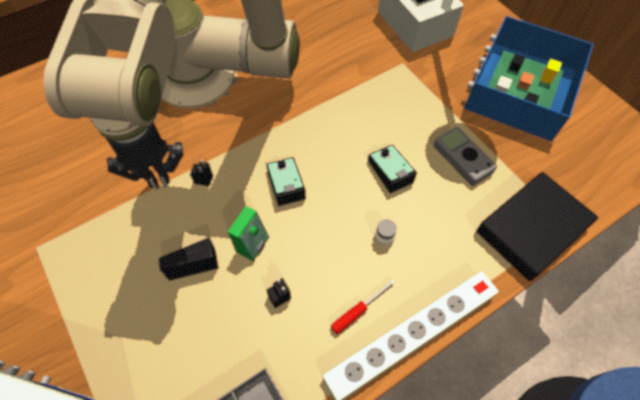

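View pics/w11.png

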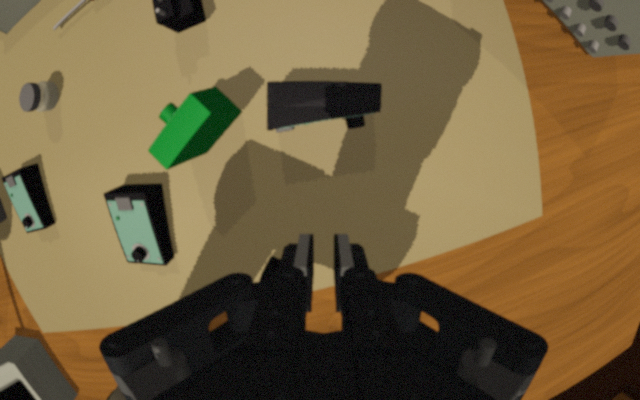

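```bash
python3 - <<'E'
from h import *
im=pickle.load(open("w11.pkl","rb"))
def fr(im,uv,z):
    K,R,t=im["camera_matrix"],im["R"],im["t"];C=-R.T@t
    p=np.array([(uv[0]-K[0,2])/K[0,0],(uv[1]-K[1,2])/K[1,1]]);th=np.hypot(*p)
    d=R.T@np.array([*(p/th*np.sin(th)),np.cos(th)]);return (C+d*(z-C[2])/d[2])
P=[fr(im,p,.07) for p in[(268,83),(381,84),(381,112),(268,128)]]
for p in P:print(p.round(4))
m=(P[0]+P[1])/2;print("mid base edge",m, np.degrees(np.arctan2(*(P[0]-P[1])[[1,0]])), np.linalg.norm(P[0]-P[1]))
E
```

```text
[ 0.5482 -0.2029  0.07  ]
[ 0.5155 -0.3067  0.07  ]
[ 0.4891 -0.2989  0.07  ]
[ 0.5061 -0.1894  0.07  ]
mid base edge [ 0.53185528 -0.25480999  0.07      ] 72.5364675265673 0.10874727295110354
```

>>> {"method": "jog_arm", "body": {"dr": [[0,0,0],[0,0,0],[0,0,0],[0,0,0],[0,0,0],[0,0,0],[0,0,0],[0,0,0],[0,0,0],[0,0,0]], "slide": [[0,0,0.04],[0,0,0.04],[0,0,0.04],[0,0,0.026],[0,-0.006,0],[0,-0.008,0],[0,-0.008,0],[0,-0.004,0],[0,-0.002,0],[0,0,0]], "gripper": [-0.76,-0.76,-0.76,-0.76,-0.76,-0.76,-0.76,-0.76,-0.76,-0.76]}}

```text
time_s: 12.2
position: [0.4686, -0.2264, 0.0577]
tool_rot: [[-0.286, -0.958, 0.001], [-0.958, 0.286, -0.001], [0.0, -0.001, -1.0]]
ft_force: [0.6, -0.0, 0.1]
grip_width: 0.0103
```

```bash
python3 - <<'E'
from rig import observe, viewer, env
from h import *
import cv2
im=viewer.get_image("scene"); a=cv2.resize(im["pixels"][200:300,130:230],(400,400),interpolation=2)
s=observe();p=s["position"];print(s["time_s"],p,s["ft_force"],s["grip_width"])
for k in(-.012,.012):
  for z in (.045,.06,.07):print(k,z,((proj(im,[p[0]-.287*k,p[1]-.958*k,z])-[130,200])*4).round(1))
im=viewer.get_image("wrist"); b=cv2.resize(im["pixels"][100:350,200:450],(400,400))
cv2.imwrite("pics/c12.png",cv2.hconcat([a,b]))
E
```

```text
12.25 [ 0.4682972  -0.22633285  0.05754131] [-0.56553115  0.12332602  0.02477101] 0.010326564794770055
-0.012 0.045 [250.9 141.5]
-0.012 0.06 [244.4 129.9]
-0.012 0.07 [239.9 122. ]
0.012 0.045 [207.  152.9]
0.012 0.06 [199.8 141.3]
0.012 0.07 [194.9 133.5]
```

View pics/c12.png

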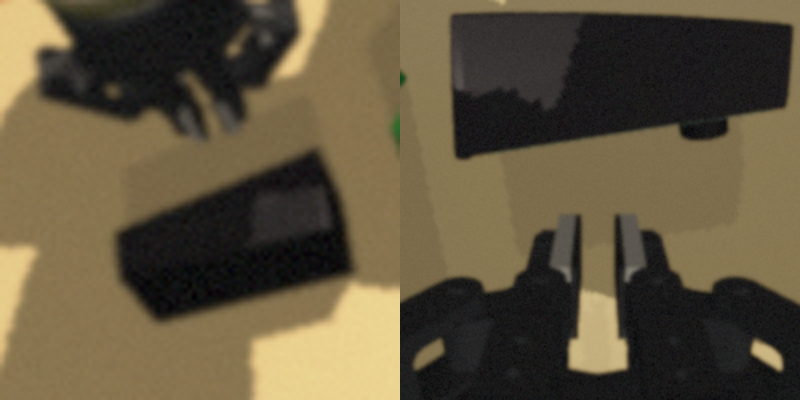

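>>> {"method": "jog_arm", "body": {"dr": [[0,0,0],[0,0,0],[0,0,0],[0,0,0],[0,0,0],[0,0,0],[0,0,0],[0,0,0],[0,0,0],[0,0,0]], "slide": [[0,0,0.012],[0,0,0],[0,-0.005,0],[0,-0.005,0],[0,-0.004,0],[0,-0.003,0],[0,-0.003,0],[0,-0.003,0],[0,-0.003,0],[0,-0.003,0]], "gripper": [-0.76,-0.76,-0.76,-0.76,-0.76,-0.76,-0.76,-0.76,-0.76,-0.76]}}

```text
time_s: 13.3
position: [0.4962, -0.2347, 0.0453]
tool_rot: [[-0.287, -0.958, -0.0], [-0.958, 0.287, -0.0], [0.0, 0.0, -1.0]]
ft_force: [-2.4, 0.4, 1.7]
grip_width: 0.0099
```

```bash
python3 - <<'E'
from rig import observe, viewer, env
from h import *
import cv2
im=viewer.get_image("scene"); a=cv2.resize(im["pixels"][200:300,130:230],(400,400),interpolation=2)
s=observe();p=s["position"];print(s["time_s"],p,s["ft_force"],s["grip_width"])
im=viewer.get_image("wrist"); b=cv2.resize(im["pixels"][100:350,200:450],(400,400))
cv2.imwrite("pics/c13.png",cv2.hconcat([a,b]))
E
```

```text
13.35 [ 0.49663176 -0.23488453  0.04528015] [-1.64140312 -0.37217853  1.16772473] 0.01010208696623351
```

View pics/c13.png

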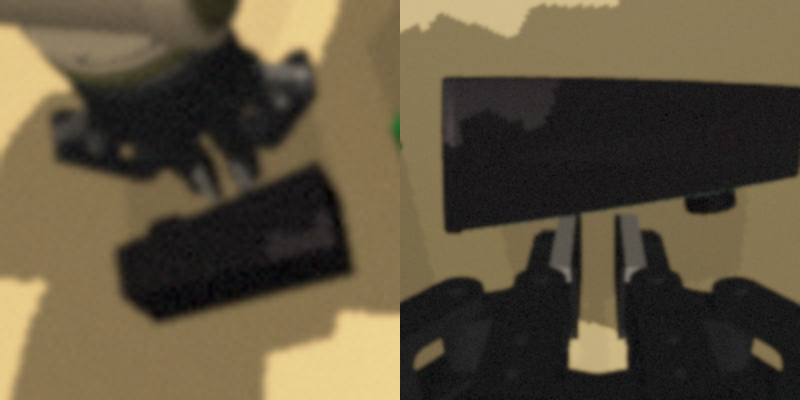

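>>> {"method": "jog_arm", "body": {"dr": [[0,0,0],[0,0,0],[0,0,0],[0,0,0],[0,0,0],[0,0,0],[0,0,0],[0,0,0],[0,0,0],[0,0,0]], "slide": [[0,-0.003,0],[0,-0.003,0],[0,-0.003,0],[0,-0.003,0],[0,-0.003,0],[0,0,0],[0,0,0],[0,0,0],[0,0,0],[0,0,0]], "gripper": [-0.76,-0.76,-0.76,-0.76,-0.76,-0.76,-0.76,-0.76,-0.76,-0.76]}}

```text
time_s: 14.4
position: [0.5104, -0.2389, 0.0452]
tool_rot: [[-0.287, -0.958, -0.0], [-0.958, 0.287, 0.0], [-0.0, 0.0, -1.0]]
ft_force: [-0.2, -0.2, 0.9]
grip_width: 0.0098
```

```bash
python3 - <<'E'
from rig import observe, viewer, env
from h import *
import cv2
im=viewer.get_image("scene"); a=cv2.resize(im["pixels"][200:300,130:230],(400,400),interpolation=2)
s=observe();p=s["position"];print(s["time_s"],p,s["ft_force"],s["grip_width"])
im=viewer.get_image("wrist"); b=cv2.resize(im["pixels"][100:350,200:450],(400,400))
cv2.imwrite("pics/c14.png",cv2.hconcat([a,b]))
E
```

```text
14.45 [ 0.51037644 -0.23891445  0.0452637 ] [-0.19343508 -0.02893915  1.04030291] 0.00981647260801562
```

View pics/c14.png

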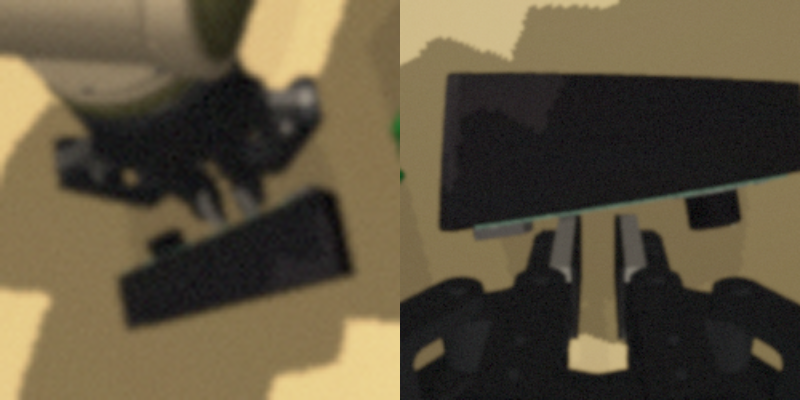

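>>> {"method": "jog_arm", "body": {"dr": [[0,0,0],[0,0,0],[0,0,0],[0,0,0],[0,0,0],[0,0,0],[0,0,0],[0,0,0],[0,0,0],[0,0,0]], "slide": [[0,-0.003,0],[0,-0.003,0],[0,-0.003,0],[0,-0.002,0],[0,-0.002,0],[0,-0.002,0],[0,0,0],[0,0,0],[0,0,0],[0,0,0]], "gripper": [-0.76,-0.76,-0.76,-0.76,-0.76,-0.76,-0.76,-0.76,-0.76,-0.76]}}

```text
time_s: 15.5
position: [0.5247, -0.2432, 0.0452]
tool_rot: [[-0.287, -0.958, -0.0], [-0.958, 0.287, 0.0], [-0.0, 0.0, -1.0]]
ft_force: [-0.1, 0.2, -0.5]
grip_width: 0.0103
```

```bash
python3 - <<'E'
from rig import observe, viewer, env
from h import *
import cv2
im=viewer.get_image("scene"); a=cv2.resize(im["pixels"][200:300,130:230],(400,400),interpolation=2)
s=observe();p=s["position"];print(s["time_s"],p,s["ft_force"],s["grip_width"])
im=viewer.get_image("wrist"); b=cv2.resize(im["pixels"][100:350,200:450],(400,400))
cv2.imwrite("pics/c15.png",cv2.hconcat([a,b]))
E
```

```text
15.55 [ 0.52475116 -0.24322829  0.04525836] [-0.20075354  0.14865073  0.55671909] 0.010156548480087107
```

View pics/c15.png

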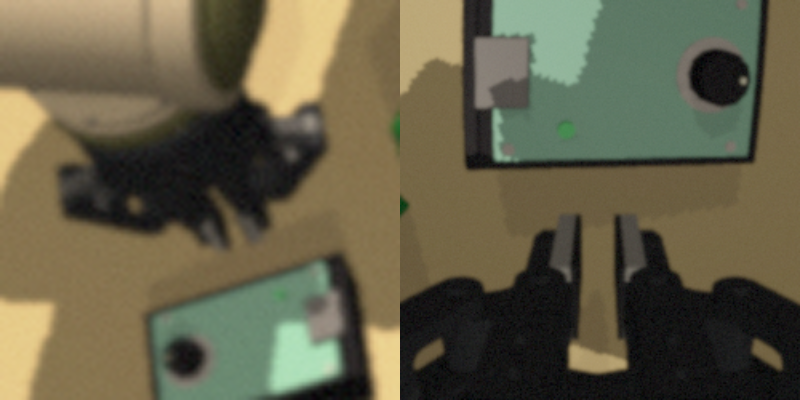

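Both boxes are over. I'll back off and check the bench.

>>> {"method": "jog_arm", "body": {"dr": [[0,0,0],[0,0,0],[0,0,0],[0,0,0],[0,0,0],[0,0,0],[0,0,0],[0,0,0],[0,0,0],[0,0,0]], "slide": [[0,0.01,-0.01],[0,0.01,-0.02],[0,0.01,-0.03],[0,0.01,-0.04],[0,0,-0.04],[0.03,0.0,-0.02],[0.04,0.0,0],[0.04,0,0],[0.03,0,0],[0,0,0]], "gripper": [-0.76,-0.76,-0.76,-0.76,-0.76,-0.76,-0.76,-0.76,-0.76,-0.76]}}

```text
time_s: 16.6
position: [0.4445, -0.3686, 0.2054]
tool_rot: [[-0.29, -0.957, -0.0], [-0.957, 0.29, -0.001], [0.001, 0.0, -1.0]]
ft_force: [0.3, 0.4, -0.6]
grip_width: 0.0098
```

```bash
python3 - <<'E'
from rig import observe, viewer, env
from h import *
import cv2
d=pickle.load(open("im0.pkl","rb"))
im=viewer.get_image("scene"); cv2.imwrite("pics/s16.png",im["pixels"])
t=viewer.get_image("top"); cv2.imwrite("pics/t16.png",t["pixels"])
df=cv2.absdiff(im["pixels"],d["scene"]["pixels"]).max(2); cv2.imwrite("pics/d16.png",(df>40).astype(np.uint8)*255)
s=observe();print(s["time_s"],s["position"],s["ft_force"])
E
```

```text
16.7 [ 0.44576856 -0.36560747  0.2055334 ] [-0.07051996  0.95215374 -0.88069861]
```

View pics/s16.png

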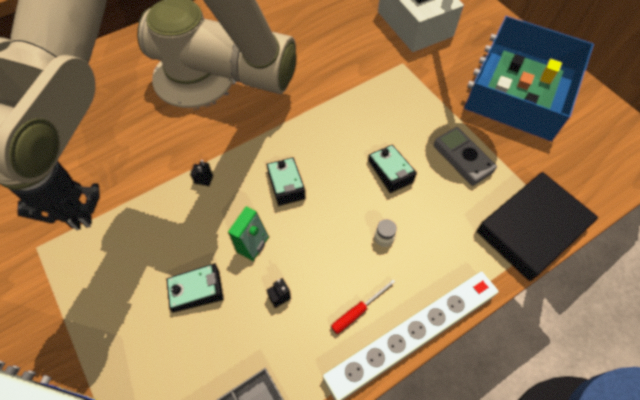

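View pics/t16.png

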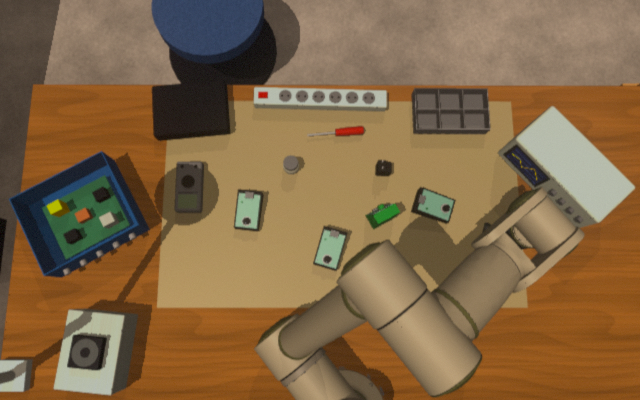

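View pics/d16.png

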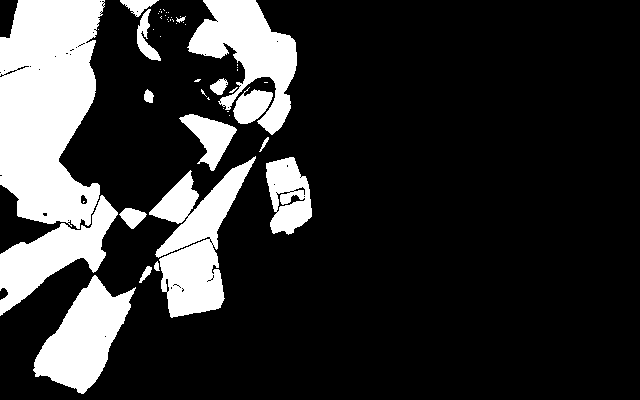

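Both boxes lie knob-up, at about (287,180) and (195,288) in the scene view. The only other changes are the arm and its shadows: nothing else has moved, and the robot is clear of everything.

```bash
python3 -c "
from rig import env
print(env.close_job())"
```

```text
the job is handed in; nothing more can be done
None
```

Both boxes now lie on their flat bases with the knob up, about where they stood. I tipped box_on_end first, toward the robot, then box_on_side, away from it. Each went over with slow pushes of the fingertips high on the bare face, with no gripping or lifting.

- **First pass missed:** my first push at box_on_end went just over its top without moving it. The fingertips stood roughly 15–25 mm higher than `tcp_to_tips` suggested. I backed off, lowered the tool, and the second push tipped it.
- **Last checks:** I compared the scene picture with the one from the start. Only the two boxes, the arm and its shadows had changed; the third box, the green look-alike and the other bystanders had not moved.
- **Forces and time:** wrist force readings stayed around 3 N or less. The arm was clear of everything, with the clock at about 16.7 s at hand-in. No check failed.

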